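# Move a clip-on label holder along a bin shelf and press it home

## Task

The parts bin has been moved from the middle bay of the small bench shelf to one of the end bays, but its label holder is still clipped to the front lip of the empty middle bay. Pull the label holder up off the lip against its spring catch, push it down over the lip again in front of the parts bin, centred on the bin, until the tongue has snapped in behind the lip and the holder sits fully home, and leave the bin and the battery pack where they stand. Finish while still gripping the holder and pressing it firmly down (10 to 20 N), so that I can drive its locking screw.

Things in the scene. Friction and masses are not known exactly. Their poses are not given: they have to be found in the camera images.
- label_holder: Loose black clip-on label holder, about 110 g, clipped home on the lip of the empty middle bay. Origin: middle of the underside of its crown (the web, 6 mm thick, that rests on the lip), over mid lip; home = origin at the lip top. Axes at start as the shelf's: x rear, y along the lip, z up. Skirt in front of the lip: inner face x = -4 mm, 54 wide, flared foot down to z = -29 mm.
- holder_grip (a point): Point of the loose label holder: centre of its upright card frame, the part to grip, 26 mm above the holder's origin. The frame is 9 mm thick (x, front to back), 56 mm wide (y) and reaches from 6 to 46 mm above the holder's origin; white card on its front.
- holder_bead (a point): Point of the loose label holder: middle of the round bead (8 mm thick, 44 mm wide) on its steel spring tongue behind the lip, 15 mm below the holder's origin. Pulling off or pushing on takes a peak of about 6 to 16 N: in the first 5 mm of the pull; on the way down from about 15 to 10 mm above home, then it slides and snaps under the hem over the last 5 mm. A 30 mm lift clears the lip.
- bin_shelf: Grey sheet-steel bench shelf, fixed, 150 (x) x 294 (y) mm, back 120 mm high, ends 98. Origin: middle of its underside on the worktop; x to the rear (open front looks to -x), y along the lip, z up. Three bays centred at y = -96, 0, +96 mm, 93 wide inside; dividers at y = -48 and +48 mm run up to the lip (60 mm high there). Bay floor at z = 30 mm.
- lip_top (a point): Fixed point of the shelf, same axes: top of the front lip, mid thickness, mid length (middle bay); at x -71.5, y 0, z 72 mm in the shelf's frame. The lip's hem is 7 mm thick (front face at the shelf's x = -75 mm), 15 mm high, bevelled behind, above and below; 2.5 mm sheet below it.
- parts_bin: Open-topped parts bin, 107 x 71 x 50 mm (x, y, z), 0.25 kg, loose in the left or right end bay, low front to the lip, about 25 mm behind it; side walls reach 8 mm above the lip. Origin: centre of its underside on the bay floor; x to the rear, y along the lip, z up. The label holder goes on the lip at the bin's y.
- battery: Black battery pack of a drill, 65 x 100 x 48 mm, loose in the other end bay. Origin: centre of its underside; its own x axis runs along the lip, its y axis to the front. Stays where it is.
- battery_label: Second label holder, same shape, size, origin and axes as the loose one, fixed on the lip in front of the battery pack. Stays where it is.
Not all that is in view belongs to the job. What is shaped like the label_holder but brown is not meant.

How it is judged:
By the outcome, as a careful person would: the job done as asked, in the order asked, and still so for the second after the job is handed in, while the arm keeps its last pose, push and grip.
It also fails if it takes over 45 s, if anything falls off the work surface, if the arm or the gripper's body presses on something with over 40 N, if the wrist force passes 120 N, or if a joint passes its speed limit or range.

## Robot

A 7-joint arm with a two-finger parallel gripper is mounted at the origin on a cart in front of the work surface, level with it; the furniture and walls round the work are solid. World frame = base frame: x ahead of the robot, y to its left, z up, the work surface at z = 0. Lengths are in m, angles in rad, forces in N, time in s.
With the tool pointing down it reaches from about 0.35 to 0.9 m from the base axis. Payload 19.9 kg.
Tool frame: the origin (TCP) lies at the very end of the fingers, on their centre line; the grasp point (between the pads) lies 19 mm behind it; y points along the fingers, z is the direction in which the jaws open and shut, and the axes are right-handed (so a half turn about y gives the same grasp; the last joint's range is limited). The gripper opens to 94 mm and grips with 3 to 60 N. Pads are 16 mm wide; open, the fingers measure 119 mm over their backs; the gripper's body (75 mm by 177 mm) begins 78 mm behind the grasp point.
Start: joints at [1.276, 0.417, -0.01, 1.614, 0.005, 1.111, -0.053], TCP at [0.157, -0.605, 0.205] pointing down, gripper open.
Joint ranges: [-2.81, 2.81], [-0.39, 2.02], [-1.27, 1.25], [0.06, 2.57], [-1.19, 4.33], [0.19, 2], [-2.82, 2.82]. Speed limits (rad/s): [1.89, 1.89, 2.39, 2.39, 3.01, 3.01, 3.01].

## Interface

Orientations are given as a rotation vector (axis times angle).
In Python, from bench import sense, grab_frame, camera_params, job_done gives the robot as it stands.
- The arm moves only by the tool play_rows, never from a script. Its argument "moves" is a list that holds one entry, the list of rows, each a list of 7 numbers: the gripper's target within -1 to 1 (shut at 1, half-way at 0, fully open at -1), then the shift along the tool's x, y, z in units of 30 mm (1.0 is 30 mm), then the turn, a rotation vector about the tool's x, y, z in units of 5 degrees (1.0 is 5 degrees). A call has 1 to 5 rows; each row shifts and turns the commanded pose from where the row before left it, along the tool's axes as they then stand; what a row does not reach is not made up. A row lasts 1/8 s, in which the tool goes at most 62.5 mm and 10.7 degrees, less where a joint would pass 70% of its speed; a pose out of reach is approached as far as the arm can. A call is refused whole if a number of a shift passes 1 or a number of a turn 1, either way. A call with a gripper value outside its range is refused whole. The fingers move at their own pace and stop on an object; the grip force is fixed at half the most. Time passes only in rows, so rows that do not move let the fingers close. It gives the time, the measured TCP pose, the force and the opening at its end, in the units of the state.
- sense(): the state, without advancing time (a new reading comes with each control period).
- grab_frame(name): name is "side" or "top" or "wrist"; returns the picture (384x512x3 uint8, red, green, blue); there is no depth.
- camera_params(name): a dict with "camera_matrix" (3x3 intrinsics, pixels), "k1" (the pictures are not rectified: a ray, as slopes to the right and down, at radius r is drawn at 1 + k1 r^2 times it, then the intrinsics apply), "pose" (4x4, takes a point from camera to world coordinates). Camera axes: x right, y down, z forward; pixel columns grow to the right and rows downward; lengths in m; the calibration is good to about 2 mm. A picture is of the moment at which its call begins: read the wrist's pose just before it. camera_params takes no time and is no camera call; for the wrist camera it gives the pose at the moment of the call.
- job_done(): hands the job in, once; it reports no verdict.
The state is a dict: "clock": time; "joint_positions": joint angles; "qvel": joint speeds; "effort": joint torques, N m; "tcp_pos": TCP position; "tool_rot": TCP orientation; "contact_force": force on the tool from outside, world axes, zero at the start; "ft_torque": the same for the moment, N m; "opening": opening from 0.0 (shut) to 1.0 (fully open).
Only numpy, scipy, OpenCV 4.12 (cv2) and the standard library are available. Lean on these libraries where they do the work, as an engineer would, in place of code of your own. Each camera call takes 0.05 s, during which the arm holds its last target.

## Working session

There is one attempt and no reset: what is moved stays moved. The work goes in short steps, Python scripts to look and compute and a tool call to move; the robot and the scene stay as the last step left them, time stands still between calls to the robot, and variables do not carry over. Pictures are saved under pics/ and viewed, and the job is handed in when it is done.

Besides the shell and the picture viewer there is one more tool, called after "Emit:" as name([rows], argument=value, ...), one row to a line, values as JSON. play_rows: Moves the arm, as the interface text tells. Its arguments: {"type":"object","properties":{"moves":{"type":"array"}},"required":["moves"]}

```bash
mkdir -p pics
python3 - <<'E'
from bench import *
import cv2,numpy as np
print(sense())
for n in ["side","top","wrist"]:
    p=camera_params(n); print(n,p)
    f=grab_frame(n); cv2.imwrite(f"pics/{n}0.png",f[:,:,::-1])
E
```

```text
{'clock': 0.0, 'joint_positions': array([ 1.27550284,  0.41794109, -0.01031225,  1.61420576,  0.00471135,
        1.11066642, -0.05299563]), 'qvel': array([-0.0012275 ,  0.00056948,  0.00134082,  0.00128163, -0.00031664,
       -0.00161044,  0.00047505]), 'effort': array([ 2.86717868e-04, -8.51268411e+01,  6.38696663e-01, -4.25981605e+01,
       -4.88513557e-02,  1.87630247e-02,  7.51938637e-05]), 'tcp_pos': array([ 0.1568166 , -0.60461083,  0.20483249]), 'tool_rot': array([-0.26646691,  2.08756675, -2.0851033 ]), 'contact_force': array([-0.37763143,  0.31926842,  0.13540708]), 'ft_torque': array([-0.02021807, -0.0071805 , -0.03870096]), 'opening': 0.9997503631510425}
side {'camera_matrix': array([[379.84202594,   0.        , 256.68440422],
       [  0.        , 379.84202594, 190.43323834],
       [  0.        ,   0.        ,   1.        ]]), 'k1': -0.079585268532643, 'pose': array([[-0.94022421, -0.15154991,  0.30497715,  0.16795489],
       [-0.34029061,  0.38272779, -0.8589073 ,  0.97496862],
       [ 0.0134441 , -0.91134629, -0.41142094,  0.45438495],
       [ 0.        ,  0.    
[... 253 characters left out ...]
[[-0.00573339, -0.98285202,  0.18430691,  0.24766099],
       [-0.99971364,  0.00135156, -0.02389152,  0.27634668],
       [ 0.02323272, -0.18439112, -0.98257832,  1.01073369],
       [ 0.        ,  0.        ,  0.        ,  1.        ]])}
wrist {'camera_matrix': array([[317.05135812,   0.        , 256.60817379],
       [  0.        , 317.05135812, 196.06155341],
       [  0.        ,   0.        ,   1.        ]]), 'k1': -0.06532051748589993, 'pose': array([[ 0.25005838, -0.93576919, -0.24860978,  0.22778596],
       [-0.96823009, -0.24197569, -0.06307337, -0.5865131 ],
       [-0.00113541,  0.2564835 , -0.96654794,  0.38447367],
       [ 0.        ,  0.        ,  0.        ,  1.        ]])}
```

View pics/side0.png

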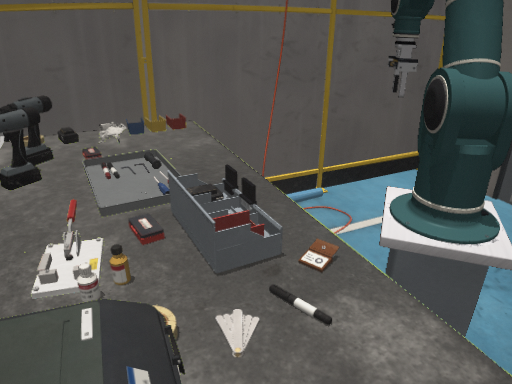

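View pics/top0.png

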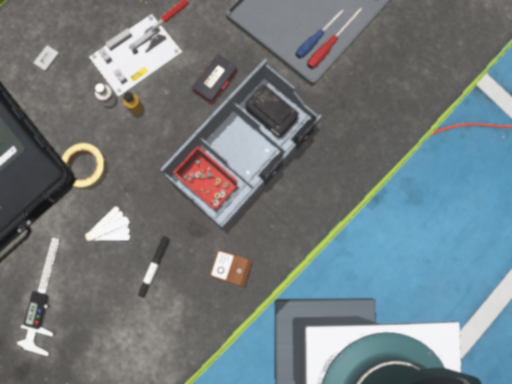

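View pics/wrist0.png

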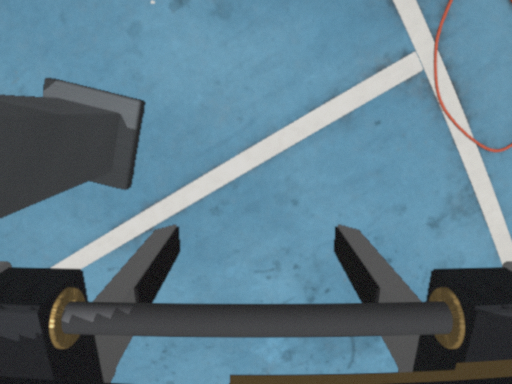

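The top view shows the shelf running from (195,195) to (295,95), open front to the lower right. The red bin is at (207,180), the battery at (272,105), holders near (270,168) and (303,138), and a brown item at (231,268). I'll enlarge crops of these.

Run:
```python
import cv2
a=cv2.imread("pics/top0.png")[50:240,150:340]; cv2.imwrite("pics/topc.png",cv2.resize(a,None,fx=3.15,fy=3.15,interpolation=cv2.INTER_CUBIC))
a=cv2.imread("pics/side0.png")[150:280,160:345]; cv2.imwrite("pics/sidec.png",cv2.resize(a,None,fx=4,fy=4,interpolation=cv2.INTER_CUBIC))
```

```text
(no output)
```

View pics/topc.png

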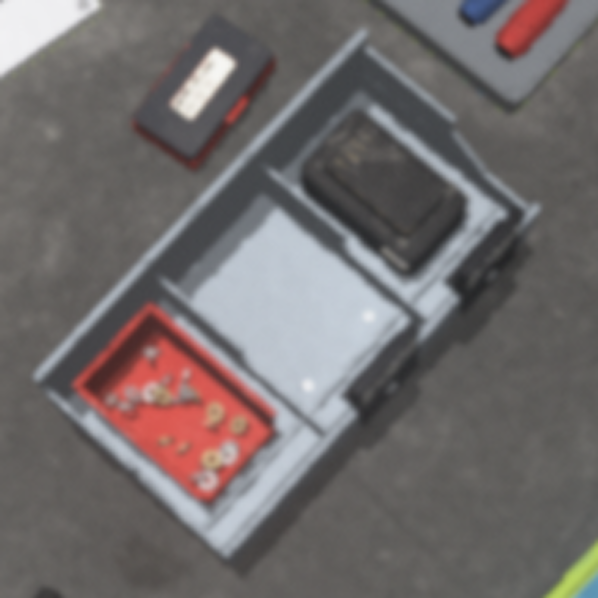

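View pics/sidec.png

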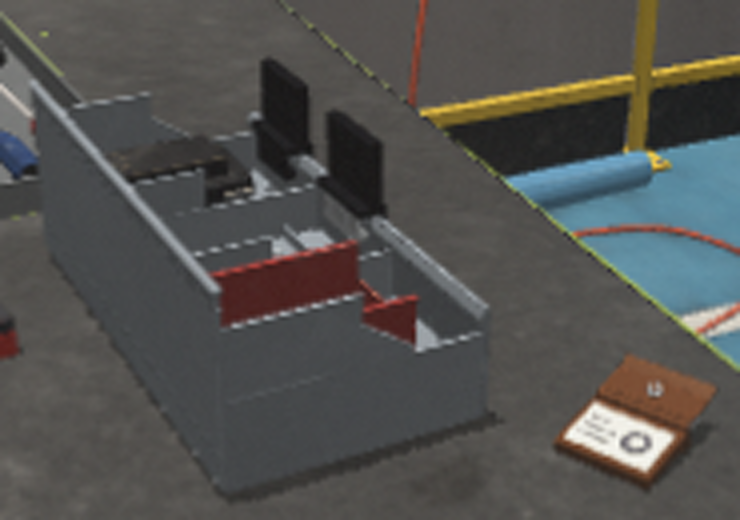

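```bash
cat > h.py <<'E'
import numpy as np,cv2
from scipy.optimize import least_squares
from scipy.spatial.transform import Rotation as R
from bench import camera_params,sense,grab_frame
def proj(P,cp):
    P=np.atleast_2d(np.asarray(P,float)); W=np.linalg.inv(cp["pose"])
    r=cv2.Rodrigues(W[:3,:3])[0]
    return cv2.projectPoints(P,r,W[:3,3],cp["camera_matrix"],np.array([cp["k1"],0,0,0.]))[0][:,0]
def ray(uv,cp):
    u=cv2.undistortPoints(np.array(uv,float).reshape(-1,1,2),cp["camera_matrix"],np.array([cp["k1"],0,0,0.]))[:,0]
    d=np.c_[u,np.ones(len(u))]@cp["pose"][:3,:3].T
    return cp["pose"][:3,3],d
def onz(uv,cp,z):
    o,d=ray(uv,cp); return o+d*((z-o[2])/d[:,2])[:,None]
def sh(q,P):  # shelf pose x,y,yaw -> world
    P=np.atleast_2d(np.asarray(P,float)); c,s=np.cos(q[2]),np.sin(q[2])
    return np.c_[q[0]+c*P[:,0]-s*P[:,1],q[1]+s*P[:,0]+c*P[:,1],P[:,2]]
def inv(q,W):
    c,s=np.cos(q[2]),np.sin(q[2]); W=np.atleast_2d(W); d=W[:,:2]-q[:2]
    return np.c_[c*d[:,0]+s*d[:,1],-s*d[:,0]+c*d[:,1],W[:,2]]
E
cat > fit.py <<'E'
from h import *
top,side=camera_params("top"),camera_params("side")
T=lambda a:np.array(a)/3.15+[150,50]-.34
S=lambda a:np.array(a)/4+[160,150]-.375
mm=1e-3
Pt=np.array([[75,-147,120],[75,147,120],[-75,147,72],[-75,-147,72]])*mm
ut=T([[365,33],[40,378],[228,556],[538,208]])
Ps=np.array([[75,147,120],[75,-147,120],[-75,147,72],[-75,147,0],[75,147,0],[75,-147,0]])*mm
us=S([[217,288],[33,82],[488,312],[488,415],[228,497],[50,258]])
f=lambda q:np.r_[(proj(sh(q,Pt),top)-ut).ravel(),(proj(sh(q,Ps),side)-us).ravel()]
s=least_squares(f,[.35,.3,.8],loss="soft_l1"); q=s.x
print(q,np.round(f(q).reshape(-1,2),1).tolist())
np.save("q.npy",q)
print("bin mm",(inv(q,onz(T([[152,305],[78,385],[275,415],[208,505]]),top,.08))*1000).round(1))
print("lip top",sh(q,[-.0715,0,.072]),sh(q,[-.0715,.096,.072]))
# holder frame in side: top outer corners (left,right) front/back
o,d=ray(S([[327,112],[383,142]]),side)
for z in(.118,): print("holder top",(inv(q,onz(S([[330,112],[381,142]]),side,z))*1000).round(1))
print("holder top cam",(inv(q,onz(T([[350,405],[405,355]]),top,.118))*1000).round(1))
E
python3 fit.py
```

```text
[0.50127387 0.28125953 0.84484658] [[0.5, -1.3], [-1.7, 0.5], [0.6, 0.9], [1.6, 0.3], [-0.2, 0.2], [-0.8, -0.8], [1.4, -1.5], [-0.0, 2.5], [-0.7, 2.0], [-1.1, -1.1]]
bin mm [[ 64.2  63.4  80. ]
 [ 64.  130.1  80. ]
 [-38.   64.6  80. ]
 [-44.4 132.1  80. ]]
lip top [[0.45380887 0.22778688 0.072     ]] [[0.38201342 0.2915161  0.072     ]]
holder top [[-66.4 -21.7 118. ]
 [-72.2  30.1 118. ]]
holder top cam [[-72.1  36.4 118. ]
 [-76.5  -7.4 118. ]]
```

Run:
```python
from h import *
q=np.load("q.npy"); s=sense(); M=R.from_rotvec(s["tool_rot"]).as_matrix(); print(M.round(3))
cp=camera_params("wrist")["pose"]; print("cam in tool",(M.T@(cp[:3,3]-s["tcp_pos"])).round(3), "dir",(M.T@cp[:3,2]).round(3))
for sg in(1,-1):
    z=sg*np.array([np.cos(q[2]),np.sin(q[2]),0]); y=np.array([0,0,-1.]); x=np.cross(y,z)
    D=np.c_[x,y,z]; print(sg,"tool x",x.round(3),"turn world deg",np.degrees(R.from_matrix(D@M.T).as_rotvec()).round(1),"tool-frame",np.degrees(R.from_matrix(M.T@D).as_rotvec()).round(2))
```

```text
[[-0.968 -0.     0.251]
 [-0.251  0.001 -0.968]
 [ 0.    -1.    -0.001]]
cam in tool [-0.073 -0.18   0.   ] dir [ 0.256  0.967 -0.   ]
1 tool x [ 0.748 -0.664  0.   ] turn world deg [-0.000e+00 -1.000e-01  1.239e+02] tool-frame [ 3.0000e-02 -1.2387e+02 -5.0000e-02]
-1 tool x [-0.748  0.664  0.   ] turn world deg [ -0.1   0.  -56.1] tool-frame [4.000e-02 5.613e+01 3.000e-02]
```

Emit:
play_rows([
  [[-1,-1,0,0,0,-0.7,0],[-1,-1,0,0,0,-0.7,0],[-1,-1,0,0,0,-0.7,0],[-1,-1,0,0,0,-0.7,0],[-1,-1,0,0,0,-0.7,0]],
])

```text
clock: 0.78
tcp_pos: [0.298, -0.5489, 0.2054]
tool_rot: [-0.551, 1.902, -1.902]
contact_force: [-0.5, -0.5, 0.2]
opening: 1.003
```

Emit:
play_rows([
  [[-1,-1,0,0,0,-0.7,0],[-1,-1,0,0,0,-0.7,0],[-1,-1,0,0,0,-0.7,0],[-1,-1,0,0,0,-0.7,0],[-1,-1,0,0,0,-0.7,0]],
])

```text
clock: 1.4
tcp_pos: [0.4133, -0.4545, 0.2054]
tool_rot: [-0.791, 1.705, -1.705]
contact_force: [0.1, -0.3, 0.5]
opening: 1.001
```

Emit:
play_rows([
  [[-1,-1,0,0,0,-0.7,0],[-1,-1,0,0,0,-0.7,0],[-1,-1,0,0,0,-0.7,0],[-1,-1,0,0,0,-0.7,0],[-1,-1,0,0,0,-0.7,0]],
])

```text
clock: 2.02
tcp_pos: [0.4952, -0.3295, 0.2054]
tool_rot: [-0.995, 1.495, -1.495]
contact_force: [-0.4, 0.1, 0.3]
opening: 1.0
```

Emit:
play_rows([
  [[-1,-1,0,-0.2,0,-0.7,0],[-1,-1,0,-0.2,0,-0.7,0],[-1,-1,0,-0.2,0,-0.7,0],[-1,-1,0,-0.2,0,-0.7,0],[-1,-1,0,-0.2,0,-0.7,0]],
])

```text
clock: 2.65
tcp_pos: [0.5065, -0.1774, 0.2055]
tool_rot: [-1.165, 1.276, -1.276]
contact_force: [-0.1, 1.3, -0.1]
opening: 1.001
```

```bash
cat > go.py <<'E'
from h import *
import sys
# target: tcp in shelf frame mm (x,y,z world), default orient option 1
def delta(tgt,q):
    s=sense(); M=R.from_rotvec(s["tool_rot"]).as_matrix()
    z=np.array([np.cos(q[2]),np.sin(q[2]),0]); y=np.array([0,0,-1.]); x=np.cross(y,z); D=np.c_[x,y,z]
    W=sh(q,np.array(tgt)/1000)[0]; d=W-s["tcp_pos"]
    print("clock",round(s["clock"],2),"shelf-frame tcp",(inv(q,s["tcp_pos"])*1000).round(1),"F",s["contact_force"].round(1),"op",round(s["opening"],3))
    print("shift units tool",(M.T@d/.03).round(2),"in final frame",(D.T@d/.03).round(2),"turn units",(np.degrees(R.from_matrix(M.T@D).as_rotvec())/5).round(2))
if __name__=="__main__": delta([float(a) for a in sys.argv[1:4]],np.load("q.npy"))
E
python3 go.py -71.5 0 200
```

```text
clock 2.65 shelf-frame tcp [[-339.5 -308.4  205.5]] F [-0.1  1.3 -0.1] op 1.001
shift units tool [-13.29   0.18  -2.98] in final frame [-10.28   0.18   8.93] turn units [  0.   -10.73   0.  ]
```

Emit:
play_rows([
  [[-1,-1,0,0.2,0,-1,0],[-1,-1,0,0.2,0,-1,0],[-1,-1,0,0.2,0,-1,0],[-1,-1,0,0.2,0,-1,0],[-1,-1,0,0.2,0,-1,0]],
])

```text
clock: 3.28
tcp_pos: [0.5245, -0.0265, 0.2054]
tool_rot: [-1.354, 0.95, -0.95]
contact_force: [0.8, 0.0, -0.3]
opening: 1.001
```

Emit:
play_rows([
  [[-1,-1,0,0.3,0,-1,0],[-1,-1,0,0.3,0,-1,0],[-1,-1,0,0.3,0,-1,0],[-1,-1,0,0.3,0,-1,0],[-1,-1,0,0.3,0,-0.7,0]],
])

```text
clock: 3.9
tcp_pos: [0.4892, 0.1248, 0.2054]
tool_rot: [-1.475, 0.637, -0.637]
contact_force: [-0.0, -0.1, -0.5]
opening: 0.999
```

```bash
python3 go.py -71.5 0 200
```

```text
clock 3.9 shelf-frame tcp [[-125.   -94.9  205.4]] F [-0.  -0.1 -0.5] op 0.999
shift units tool [-3.31  0.18  1.5 ] in final frame [-3.16  0.18  1.78] turn units [-0.   -1.02 -0.  ]
```

Emit:
play_rows([
  [[-1,-1,0,0.4,0,-0.5,0],[-1,-1,0,0.5,0,-0.5,0],[-1,-1,0,0.6,0,0,0],[-1,-0.2,0,0.2,0,0,0],[-1,0,0,0,0,0,0]],
])

```text
clock: 4.53
tcp_pos: [0.4565, 0.2271, 0.2054]
tool_rot: [-1.494, 0.572, -0.571]
contact_force: [0.1, -0.1, 0.6]
opening: 1.002
```

```bash
python3 go.py -71.5 0 200
python3 - <<'E'
from h import *
import pickle
cp=camera_params("wrist");f=grab_frame("wrist")[:,:,::-1]; pickle.dump((cp,f),open("w1.pkl","wb"))
f=cv2.resize(f,(800,600),interpolation=cv2.INTER_CUBIC)
cv2.imwrite("pics/w1.png",f)
E
```

```text
clock 4.53 shelf-frame tcp [[-70.3  -2.5 205.4]] F [ 0.1 -0.1  0.6] op 1.002
shift units tool [-0.08  0.18 -0.04] in final frame [-0.08  0.18 -0.04] turn units [ 0.   -0.06 -0.  ]
```

View pics/w1.png

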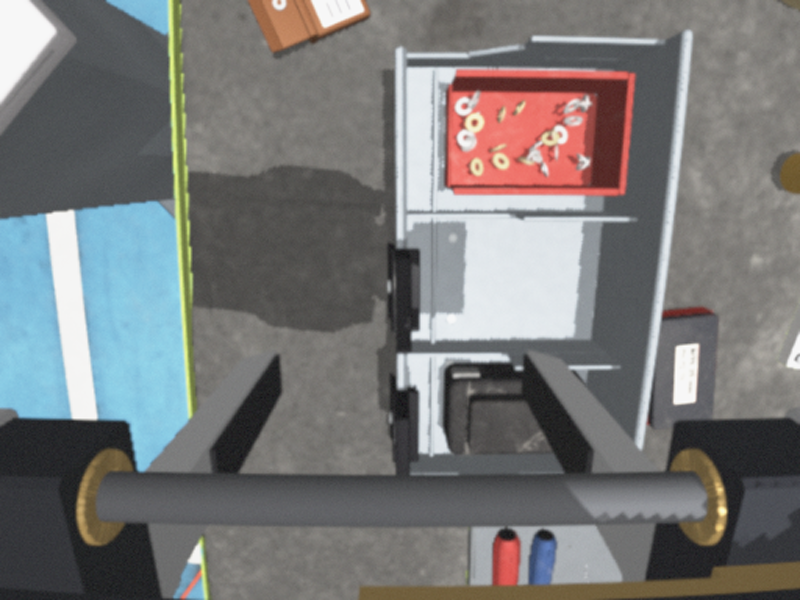

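The wrist view shows the loose black holder on the middle bay's lip at (403,298), the battery's holder at (403,425), the bin at (540,133) and the brown lookalike at (310,15) lying on the table. I pick the one at (403,298). I'll check it in a close crop.

Run:
```python
from h import *
import pickle
cp,f=pickle.load(open("w1.pkl","rb"))
cv2.imwrite("pics/w1a.png",cv2.resize(f[15:160,240:450],None,fx=3.8,fy=3.8,interpolation=cv2.INTER_CUBIC))
cv2.imwrite("pics/w1b.png",cv2.resize(f[120:270,235:305],None,fx=4,fy=4,interpolation=cv2.INTER_CUBIC))
```

```text
(no output)
```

View pics/w1a.png

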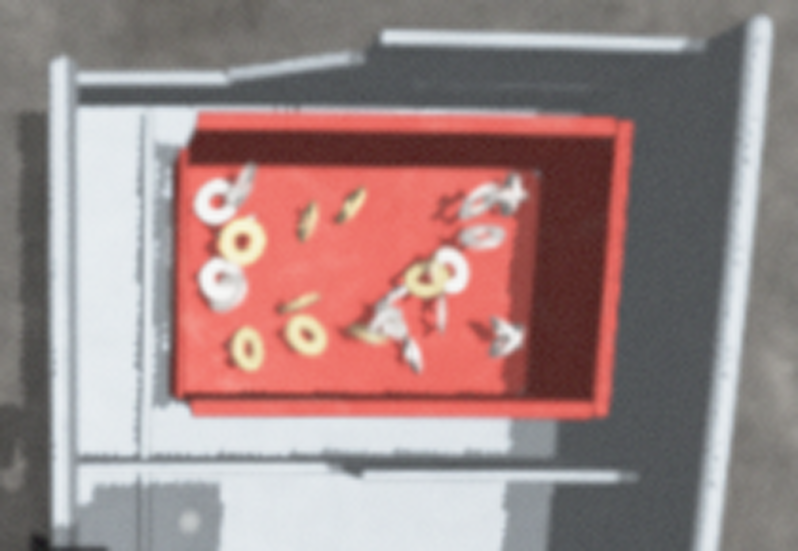

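View pics/w1b.png

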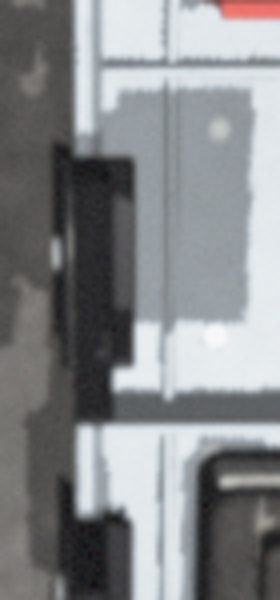

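```bash
cat > fit2.py <<'E'
exec(open("fit.py").read().split("f=lambda")[0])
import pickle
cp,f=pickle.load(open("w1.pkl","rb"))
A=lambda a:np.array(a)/3.8+[240,15]-.37
B=lambda a:np.array(a)/4+[235,120]-.375
Pw=np.array([[-75,147,72],[-68,147,72],[75,147,120]])*mm
uw=A([[51,58],[74,60],[771,18]])
# params: shelf3, bin x,y,yaw, wrist bias x,y(world m)
def pr(P,c,b): 
    c=dict(c); c["pose"]=c["pose"].copy(); c["pose"][:2,3]+=b; return proj(P,c)
q0=np.load("q.npy")
Pb=np.array([[53.5,35.5,50],[53.5,-35.5,50]]); ub=A([[632,121],[608,417]])
def binw(p,P):
    c,s=np.cos(p[5]),np.sin(p[5]); P=np.asarray(P)
    L=np.c_[p[3]*1e3+c*P[:,0]-s*P[:,1],p[4]*1e3+s*P[:,0]+c*P[:,1],P[:,2]+30]*mm
    return sh(p[:3],L)
utb=T([[152,305],[78,385]])
Ptb=np.array([[53.5,-35.5,50],[53.5,35.5,50]])
# line points for bin side walls outer edge (wrist): +y edge at (198,113), -y edge (190,415): only v matters
def res(p):
    r=[(pr(sh(p,Pt),top,0)-ut).ravel(),(pr(sh(p,Ps),side,0)-us).ravel()/1.5,
       (pr(sh(p,Pw),cp,p[6:8])-uw).ravel()*1.5,(pr(binw(p,Pb),cp,p[6:8])-ub).ravel()*1.5,
       (pr(binw(p,Ptb),top,0)-utb).ravel()]
    e=pr(binw(p,[[-48,35.5,50],[-48,-35.5,50]]),cp,p[6:8])-A([[198,113],[190,415]])
    return np.r_[np.concatenate(r),e[:,1]*1.5,np.array(p[6:8])/.002]
s=least_squares(res,[*q0,0,.096,0,0,0],x_scale=[.01]*8,loss="soft_l1"); p=s.x
print(p.round(4)); print("res",res(p).round(1))
np.save("q.npy",p[:3]); np.save("p.npy",p)
# overlay model in crops
g=cv2.resize(f,None,fx=4,fy=4,interpolation=cv2.INTER_CUBIC)
g=np.clip(g.astype(float)*1.6,0,255).astype(np.uint8)
def ln(P,col):
    u=pr(P,cp,p[6:8])*4+1.5
    cv2.polylines(g,[np.round(u*8).astype(int)],True,col,1,cv2.LINE_AA,3)
b=[[53.5,35.5,50],[53.5,-35.5,50],[-53.5,-35.5,50],[-53.5,35.5,50]]
ln(binw(p,b),(0,255,0))
ln(sh(p,np.array([[-75,147,72],[-75,-147,72],[-68,-147,72],[-68,147,72]])*mm),(255,255,0))
ln(sh(p,np.array([[75,147,120],[75,-147,120],[75,-147,120],[75,147,120]])*mm),(255,255,0))
hy=0
for zz,c in((118,(0,0,255)),(78,(255,0,255))):
    ln(sh(p,np.array([[-76,28+hy,zz],[-76,-28+hy,zz],[-67,-28+hy,zz],[-67,28+hy,zz]])*mm),c)
cv2.imwrite("pics/ov_a.png",g[60:640,960:1760]); cv2.imwrite("pics/ov_b.png",g[480:1080,900:1300])
E
python3 fit2.py
```

```text
[ 5.016e-01  2.806e-01  8.408e-01  1.140e-02  9.820e-02  2.100e-03
 -7.000e-04  3.000e-04]
res [ 1.2 -1.4 -1.5  0.   0.6  0.6  2.1  0.5 -0.3  0.  -0.4 -0.7  0.8 -1.
 -0.2  1.6 -0.7  1.2 -0.6 -0.8 -1.1  0.7  1.3 -0.2  0.1 -0.6  0.3 -0.9
 -0.5  0.8  0.2 -0.8 -1.4  0.7 -0.4  0.8 -0.4  0.2]
```

View pics/ov_a.png

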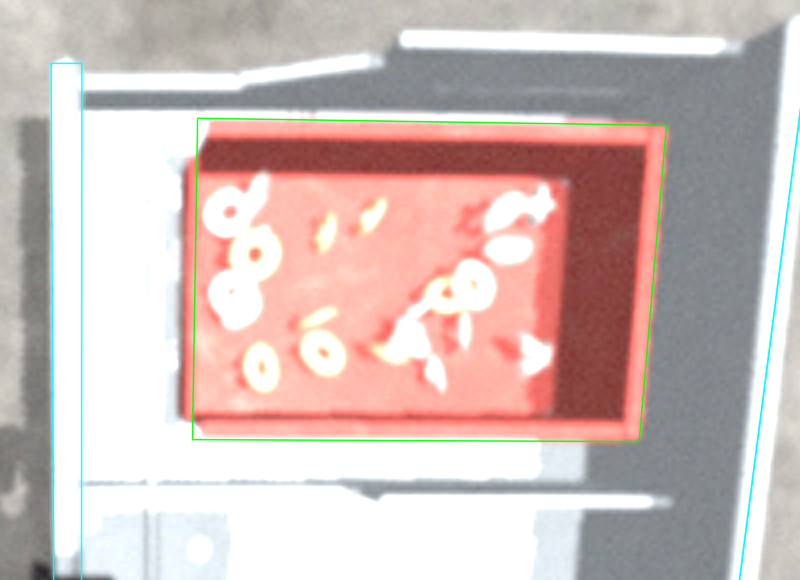

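View pics/ov_b.png

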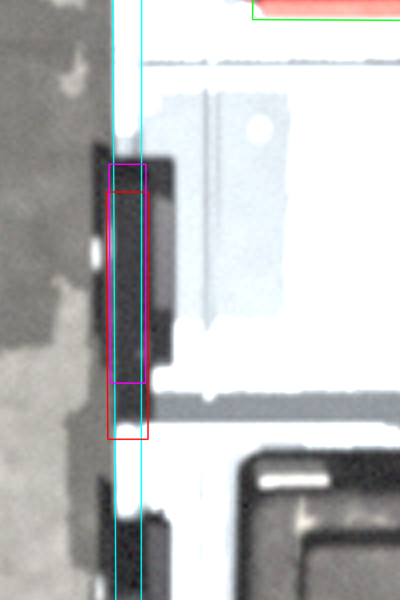

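Run:
```python
from h import *
q=np.load("q.npy"); p=np.load("p.npy")
im=cv2.imread("pics/side0.png"); g=cv2.resize(im,None,fx=6,fy=6,interpolation=cv2.INTER_CUBIC)
g=np.clip(g.astype(float)*1.7,0,255).astype(np.uint8)
cp=camera_params("side")
for hy,c in((0,(0,255,255)),(3,(0,0,255))):
    P=np.array([[-67,28+hy,118],[-67,-28+hy,118],[-67,-28+hy,78],[-67,28+hy,78]])/1e3
    u=proj(sh(q,P),cp)*6+2.5
    cv2.polylines(g,[np.round(u*8).astype(int)],True,c,1,cv2.LINE_AA,3)
P=np.array([[-75,147,72],[-75,-147,72],[-68,-147,72],[-68,147,72]])/1e3
u=proj(sh(q,P),cp)*6+2.5
cv2.polylines(g,[np.round(u*8).astype(int)],True,(255,255,0),1,cv2.LINE_AA,3)
cv2.imwrite("pics/ov_s.png",g[960:1440,1300:1800])
```

```text
(no output)
```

View pics/ov_s.png

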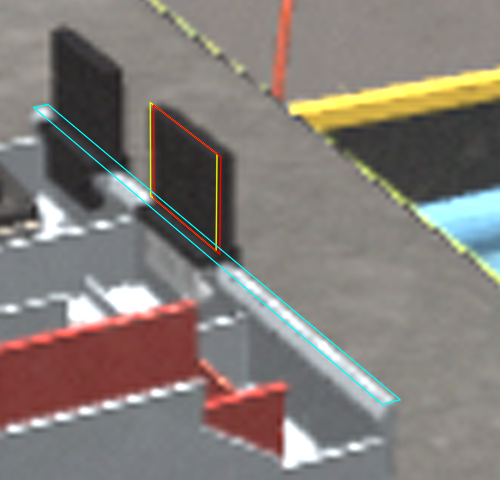

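```bash
python3 go.py -71 3 82
```

```text
clock 4.58 shelf-frame tcp [[-70.4  -2.8 205.3]] F [ 0.8 -0.1 -0.7] op 1.0
shift units tool [-0.19  4.11 -0.02] in final frame [-0.19  4.11 -0.02] turn units [ 0.   -0.02 -0.  ]
```

Emit:
play_rows([
  [[-1,-0.2,0.9,0,0,0,0],[-0.3,0,1,0,0,0,0],[-0.3,0,1,0,0,0,0],[-0.3,0,0.9,0,0,0,0],[-0.3,0,0.3,0,0,0,0]],
])

```text
clock: 5.2
tcp_pos: [0.452, 0.2294, 0.0813]
tool_rot: [-1.495, 0.575, -0.573]
contact_force: [-0.8, -0.3, 0.5]
opening: 0.658
```

```bash
python3 go.py -71 3 82;  python3 - <<'E'
from h import *
import pickle
cp=camera_params("wrist");f=grab_frame("wrist")[:,:,::-1]; pickle.dump((cp,f),open("w2.pkl","wb"))
cv2.imwrite("pics/w2.png",cv2.resize(f,(800,600),interpolation=cv2.INTER_CUBIC))
E
```

```text
clock 5.2 shelf-frame tcp [[-71.2   2.8  81.3]] F [-0.8 -0.3  0.5] op 0.658
shift units tool [-0.01 -0.02  0.01] in final frame [-0.01 -0.02  0.01] turn units [ 0.02 -0.04 -0.01]
```

View pics/w2.png

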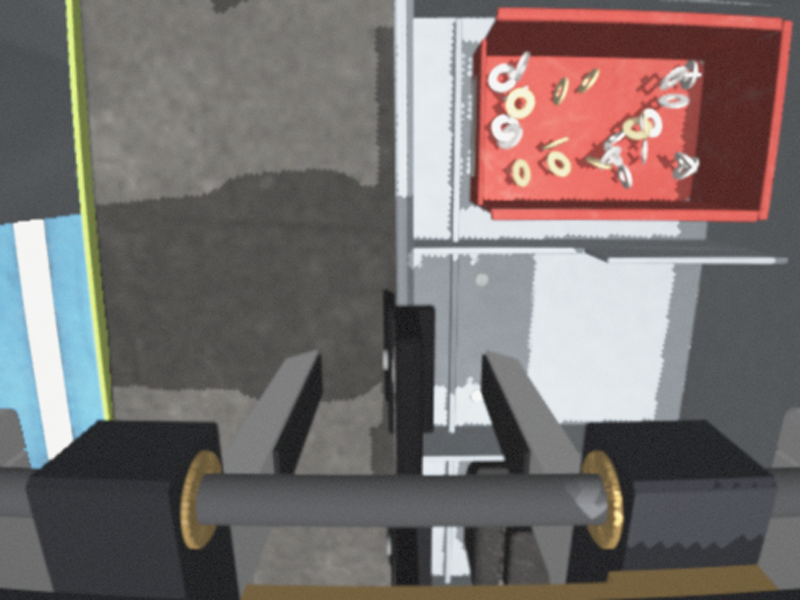

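The fingers straddle the holder frame (about x 405, y 300–580), centred. I'll overlay the fitted model here to refine the holder and bin y.

Run:
```python
from h import *
import pickle
p=np.load("p.npy"); cp,f=pickle.load(open("w2.pkl","rb")); cp["pose"][:2,3]+=p[6:8]
g=cv2.resize(f,None,fx=4,fy=4,interpolation=cv2.INTER_CUBIC)
g=np.clip(g.astype(float)*1.6,0,255).astype(np.uint8)
def ln(P,col):
    u=proj(sh(p,np.array(P)/1e3),cp)*4+1.5
    cv2.polylines(g,[np.round(u*8).astype(int)],True,col,1,cv2.LINE_AA,3)
x0,x1=11.4-53.5,11.4+53.5; y0,y1=98.2-35.5,98.2+35.5
ln([[x0,y0,80],[x1,y0,80],[x1,y1,80],[x0,y1,80]],(0,255,0))
ln([[-75,147,72],[-75,-147,72],[-68,-147,72],[-68,147,72]],(255,255,0))
hy=3
for zz,c in((118,(0,0,255)),(78,(255,0,255))):
    ln([[-76,28+hy,zz],[-76,-28+hy,zz],[-67,-28+hy,zz],[-67,28+hy,zz]],c)
cv2.imwrite("pics/ov2_a.png",cv2.resize(g[0:600,960:2047],None,fx=.73,fy=.73)); cv2.imwrite("pics/ov2_b.png",g[700:1250,850:1350])
```

```text
(no output)
```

View pics/ov2_a.png

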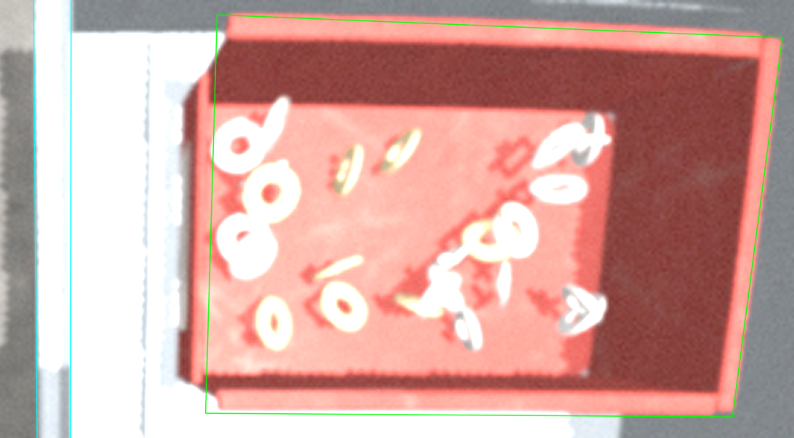

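View pics/ov2_b.png

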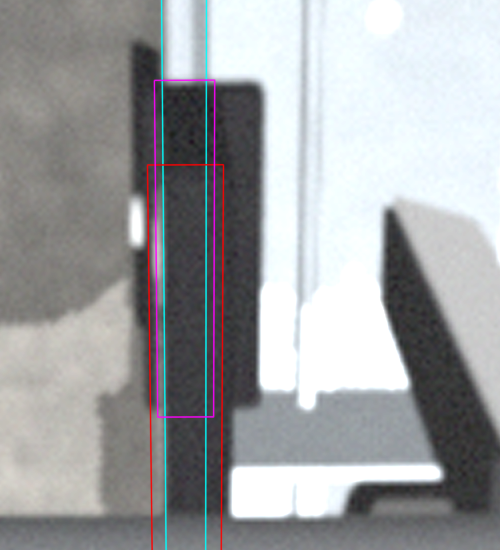

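Emit:
play_rows([
  [[0.3,0,0,0.04,0,0,0],[1,0,0,0,0,0,0],[1,0,0,0,0,0,0],[1,0,0,0,0,0,0],[1,0,0,0,0,0,0]],
])

```text
clock: 5.88
tcp_pos: [0.4531, 0.2315, 0.0826]
tool_rot: [-1.494, 0.573, -0.573]
contact_force: [-0.3, 0.2, 1.1]
opening: 0.154
```

```bash
python3 go.py -71 3 82
```

```text
clock 5.88 shelf-frame tcp [[-68.9   3.3  82.6]] F [-0.3  0.2  1.1] op 0.154
shift units tool [ 0.01  0.02 -0.07] in final frame [ 0.01  0.02 -0.07] turn units [-0.   -0.03  0.  ]
```

Emit:
play_rows([
  [[1,0,0,0,0,0,0],[1,0,0,0,0,0,0],[1,0,0,0,0,0,0]],
])

```text
clock: 6.25
tcp_pos: [0.453, 0.2314, 0.0825]
tool_rot: [-1.494, 0.573, -0.573]
contact_force: [-3.4, -3.1, 3.6]
opening: 0.092
```

```bash
python3 go.py -71 3 82
```

```text
clock 6.25 shelf-frame tcp [[-69.1   3.4  82.5]] F [-3.4 -3.1  3.6] op 0.092
shift units tool [ 0.01  0.02 -0.06] in final frame [ 0.01  0.02 -0.06] turn units [ 0.   -0.03  0.  ]
```

Emit:
play_rows([
  [[1,0,0,-0.04,0,0,0],[1,0,-0.1,0,0,0,0],[1,0,-0.1,0,0,0,0],[1,0,-0.1,0,0,0,0]],
])

```text
clock: 6.75
tcp_pos: [0.4526, 0.2311, 0.0919]
tool_rot: [-1.493, 0.572, -0.573]
contact_force: [3.4, 2.9, -3.1]
opening: 0.095
```

```bash
python3 go.py -71 3 82
```

```text
clock 6.75 shelf-frame tcp [[-69.6   3.4  91.9]] F [ 3.4  2.9 -3.1] op 0.095
shift units tool [ 0.01  0.33 -0.05] in final frame [ 0.01  0.33 -0.05] turn units [-0.01 -0.03 -0.  ]
```

Emit:
play_rows([
  [[1,0,-0.2,0,0,0,0],[1,0,-0.3,0,0,0,0],[1,0,-0.3,0,0,0,0],[1,0,-0.3,0,0,0,0],[1,0,0,0,0,0,0]],
])

```text
clock: 7.38
tcp_pos: [0.4526, 0.2307, 0.1252]
tool_rot: [-1.493, 0.572, -0.574]
contact_force: [0.4, -0.4, -0.5]
opening: 0.091
```

```bash
python3 go.py -71 3 82;  python3 - <<'E'
from h import *
import pickle
cp=camera_params("wrist");f=grab_frame("wrist")[:,:,::-1]; pickle.dump((cp,f),open("w3.pkl","wb"))
h=grab_frame("side")[150:280,160:345,::-1]
a=cv2.resize(f,(480,360),interpolation=cv2.INTER_CUBIC);b=cv2.resize(h,(512,360),interpolation=cv2.INTER_CUBIC)
cv2.imwrite("pics/w3.png",cv2.resize(np.hstack([a[:,150:420],b]),None,fx=1.02,fy=1.02))
E
```

```text
clock 7.38 shelf-frame tcp [[-69.8   3.2 125.2]] F [ 0.4 -0.4 -0.5] op 0.091
shift units tool [ 0.01  1.44 -0.04] in final frame [ 0.01  1.44 -0.04] turn units [-0.01 -0.03  0.01]
```

View pics/w3.png

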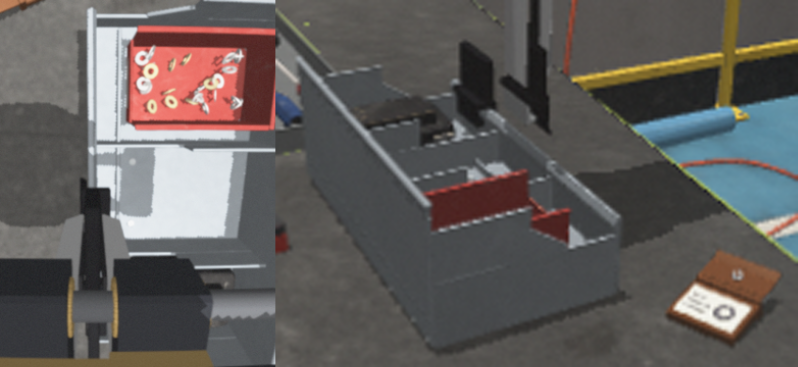

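The side view at right shows the holder off the lip in the gripper at (530,100), with the middle lip clear. The wrist view confirms it. Next I measure any slip in the grip and the in-hand tilt.

Run:
```python
from h import *
import pickle
c,f=pickle.load(open("w3.pkl","rb"))
p=np.load("p.npy"); c["pose"][:2,3]+=p[6:8]
g=cv2.resize(f,None,fx=4,fy=4,interpolation=cv2.INTER_CUBIC)
g=np.clip(g.astype(float)*1.8,0,255).astype(np.uint8)
def ln(P,col):
    u=proj(sh(p,np.array(P)/1e3),c)*4+1.5
    cv2.polylines(g,[np.round(u*8).astype(int)],True,col,1,cv2.LINE_AA,3)
hy=3.2
for lift in (42.7,):
  for zz,cc in((118,(0,0,255)),(78,(255,0,255))):
    ln([[-75,28+hy,zz+lift],[-75,-28+hy,zz+lift],[-66,-28+hy,zz+lift],[-66,28+hy,zz+lift]],cc)
cv2.imwrite("pics/ov3.png",g[700:1250,850:1350])
```

```text
(no output)
```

View pics/ov3.png

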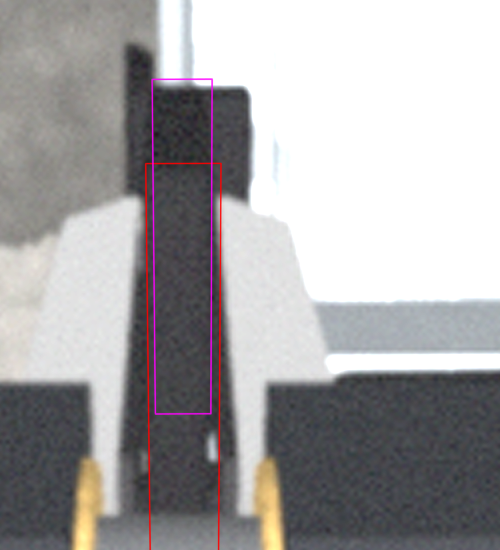

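Emit:
play_rows([
  [[1,-0.6,0,0,0,0,0],[1,-1,0,0,0,0,0],[1,-1,0,0,0,0,0],[1,-0.57,0,0,0,0,0],[1,0,0,0,0,0,0]],
])

```text
clock: 8.1
tcp_pos: [0.3807, 0.295, 0.1245]
tool_rot: [-1.494, 0.571, -0.571]
contact_force: [0.1, -0.5, -0.7]
opening: 0.096
```

```bash
python3 go.py -69.6 98.4 100;  python3 - <<'E'
from h import *
import pickle
cp=camera_params("wrist");f=grab_frame("wrist")[:,:,::-1]; pickle.dump((cp,f),open("w4.pkl","wb"))
h=grab_frame("side")[130:280,180:345,::-1]
cv2.imwrite("pics/w4.png",cv2.resize(f,(800,600),interpolation=cv2.INTER_CUBIC))
cv2.imwrite("pics/s4.png",cv2.resize(h,None,fx=4,fy=4,interpolation=cv2.INTER_CUBIC))
E
```

```text
clock 8.1 shelf-frame tcp [[-69.9  99.7 124.5]] F [ 0.1 -0.5 -0.7] op 0.096
shift units tool [0.04 0.82 0.01] in final frame [0.04 0.82 0.01] turn units [ 0. -0. -0.]
```

View pics/w4.png

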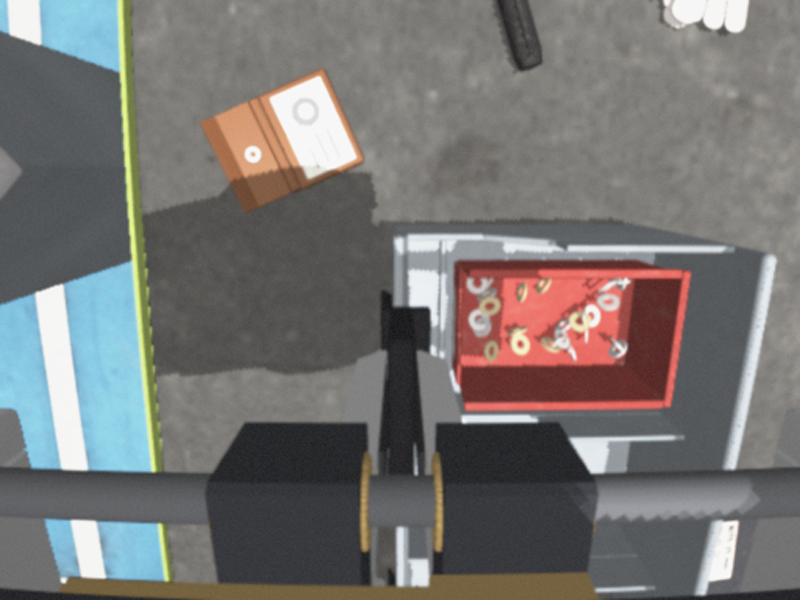

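View pics/s4.png

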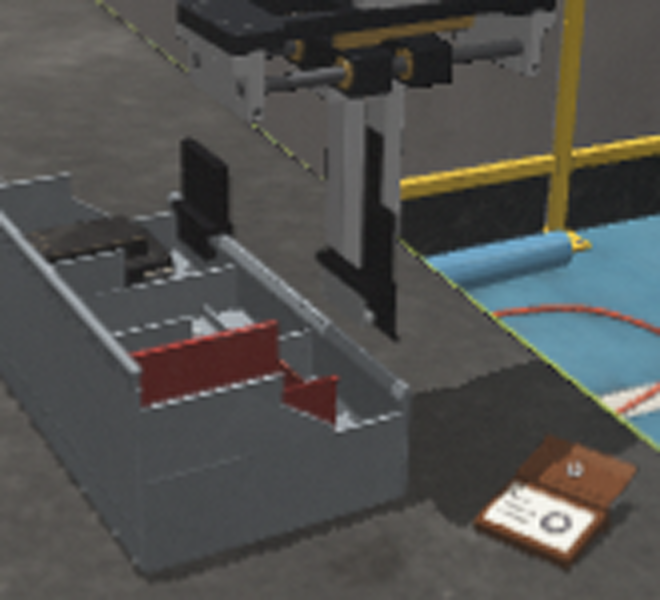

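```bash
cat > ov.py <<'E'
from h import *
import pickle,sys
fn,hy,lift=sys.argv[1],float(sys.argv[2]),float(sys.argv[3])
c,f=pickle.load(open(fn+".pkl","rb"))
p=np.load("p.npy"); c["pose"][:2,3]+=p[6:8]
g=cv2.resize(f,None,fx=4,fy=4,interpolation=cv2.INTER_CUBIC)
g=np.clip(g.astype(float)*1.8,0,255).astype(np.uint8)
def ln(P,col):
    u=proj(sh(p,np.array(P)/1e3),c)*4+1.5
    cv2.polylines(g,[np.round(u*8).astype(int)],True,col,1,cv2.LINE_AA,3)
x0,x1=11.4-53.5,11.4+53.5; y0,y1=98.2-35.5,98.2+35.5
ln([[x0,y0,80],[x1,y0,80],[x1,y1,80],[x0,y1,80]],(0,255,0))
ln([[-75,147,72],[-75,-147,72],[-68,-147,72],[-68,147,72]],(255,255,0))
for w,zz,cc in((28,118,(0,0,255)),(27,78,(255,0,255))):
    ln([[-75,w+hy,zz+lift],[-75,-w+hy,zz+lift],[-66,-w+hy,zz+lift],[-66,w+hy,zz+lift]],cc)
cv2.imwrite(f"pics/ov_{fn}.png",g[550:1130,950:1750])
E
python3 ov.py w4 99.4 42
```

```text
(no output)
```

View pics/ov_w4.png

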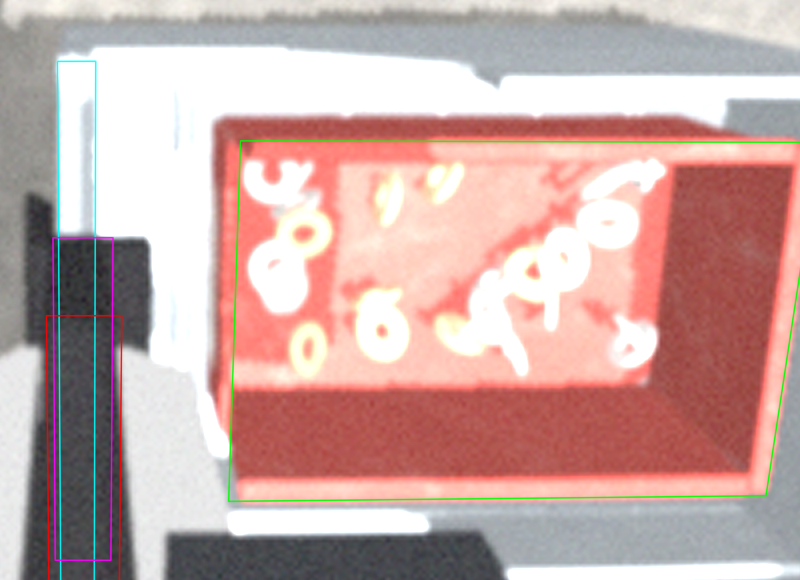

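Emit:
play_rows([
  [[1,0.04,0.2,0.01,0,0,0],[1,0,0.3,0,0,0,0],[1,0,0.2,0,0,0,0],[1,0,0,0,0,0,0]],
])

```text
clock: 8.7
tcp_pos: [0.3824, 0.2935, 0.1029]
tool_rot: [-1.495, 0.574, -0.572]
contact_force: [0.4, -0.7, -0.8]
opening: 0.092
```

```bash
python3 go.py -69.6 98.5 82.5
```

```text
clock 8.7 shelf-frame tcp [[-69.9  97.4 102.9]] F [ 0.4 -0.7 -0.8] op 0.092
shift units tool [-0.04  0.68  0.01] in final frame [-0.04  0.68  0.01] turn units [ 0.01 -0.03 -0.01]
```

Emit:
play_rows([
  [[1,-0.03,0.1,0,0,0,0],[1,0,0.1,0,0,0,0]],
])

```text
clock: 8.95
tcp_pos: [0.382, 0.2943, 0.0974]
tool_rot: [-1.494, 0.573, -0.573]
contact_force: [0.1, 0.4, -0.9]
opening: 0.094
```

```bash
python3 go.py -69.6 98.5 82.5
python3 - <<'E'
from h import *
import pickle
cp=camera_params("wrist");f=grab_frame("wrist")[:,:,::-1]; pickle.dump((cp,f),open("w5.pkl","wb"))
E
python3 ov.py w5 98.0 15
```

```text
clock 8.95 shelf-frame tcp [[-69.6  98.2  97.4]] F [ 0.1  0.4 -0.9] op 0.094
shift units tool [-0.01  0.5  -0.  ] in final frame [-0.01  0.5  -0.  ] turn units [-0.   -0.03  0.  ]
```

View pics/ov_w5.png

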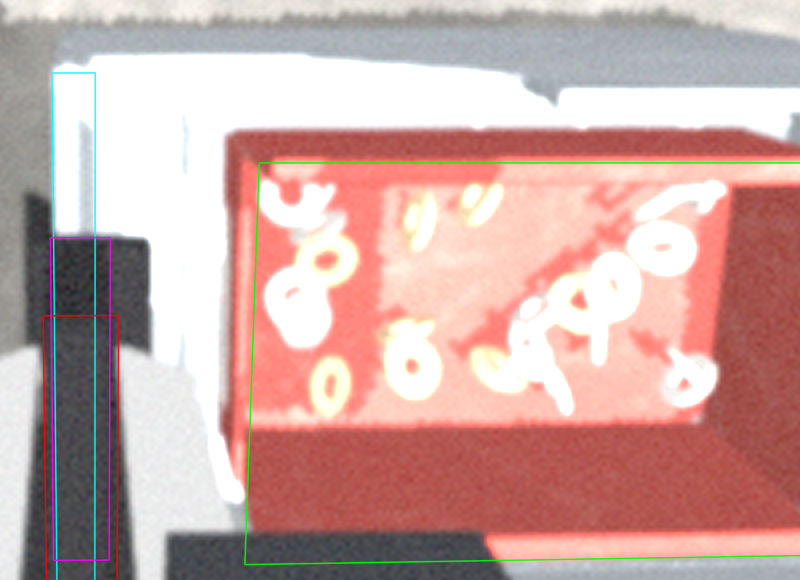

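The overlay shows the holder at y ≈ 98, centred on the bin (98.2). Now the push-on.

Emit:
play_rows([
  [[1,0,0.1,0,0,0,0],[1,0,0.1,0,0,0,0]],
])

```text
clock: 9.25
tcp_pos: [0.3821, 0.2943, 0.0915]
tool_rot: [-1.494, 0.573, -0.573]
contact_force: [-0.8, -1.3, 5.3]
opening: 0.093
```

```bash
python3 go.py -69.6 98.5 82.5
```

```text
clock 9.25 shelf-frame tcp [[-69.4  98.1  91.5]] F [-0.8 -1.3  5.3] op 0.093
shift units tool [-0.01  0.3  -0.01] in final frame [-0.01  0.3  -0.01] turn units [-0.   -0.03  0.  ]
```

Emit:
play_rows([
  [[1,0,0.1,0,0,0,0],[1,0,0.1,0,0,0,0]],
])

```text
clock: 9.5
tcp_pos: [0.382, 0.2943, 0.0853]
tool_rot: [-1.494, 0.573, -0.573]
contact_force: [-1.2, -0.5, -0.1]
opening: 0.094
```

Emit:
play_rows([
  [[1,0,0.07,0,0,0,0]],
])

```text
clock: 9.62
tcp_pos: [0.3819, 0.2943, 0.0831]
tool_rot: [-1.494, 0.573, -0.573]
contact_force: [0.7, 0.8, -1.2]
opening: 0.095
```

Emit:
play_rows([
  [[1,0,0.03,0,0,0,0]],
])

```text
clock: 9.75
tcp_pos: [0.3819, 0.2943, 0.0824]
tool_rot: [-1.494, 0.573, -0.573]
contact_force: [-2.9, -3.6, 13.4]
opening: 0.093
```

Emit:
play_rows([
  [[1,0,0.03,0,0,0,0]],
])

```text
clock: 9.88
tcp_pos: [0.3819, 0.2943, 0.0822]
tool_rot: [-1.494, 0.573, -0.573]
contact_force: [-8.2, -8.2, 32.8]
opening: 0.09
```

Emit:
play_rows([
  [[1,0,-0.027,0,0,0,0],[1,0,0,0,0,0,0]],
])

```text
clock: 10.12
tcp_pos: [0.382, 0.2943, 0.0825]
tool_rot: [-1.494, 0.573, -0.573]
contact_force: [-1.3, -1.1, 4.7]
opening: 0.095
```

```bash
python3 go.py -69.6 98.5 82.5
python3 - <<'E'
from h import *
import pickle
cp=camera_params("wrist");f=grab_frame("wrist")[:,:,::-1]; pickle.dump((cp,f),open("w6.pkl","wb"))
h=grab_frame("side")[130:280,180:345,::-1]
cv2.imwrite("pics/s6.png",cv2.resize(h,None,fx=4,fy=4,interpolation=cv2.INTER_CUBIC))
print(sense()["contact_force"])
E
python3 ov.py w6 98.0 0
```

```text
clock 10.12 shelf-frame tcp [[-69.6  98.2  82.5]] F [-1.3 -1.1  4.7] op 0.095
shift units tool [-0.01 -0.   -0.  ] in final frame [-0.01 -0.   -0.  ] turn units [-0.   -0.03 -0.  ]
[-2.30382668 -0.54031824  4.80120534]
```

View pics/ov_w6.png

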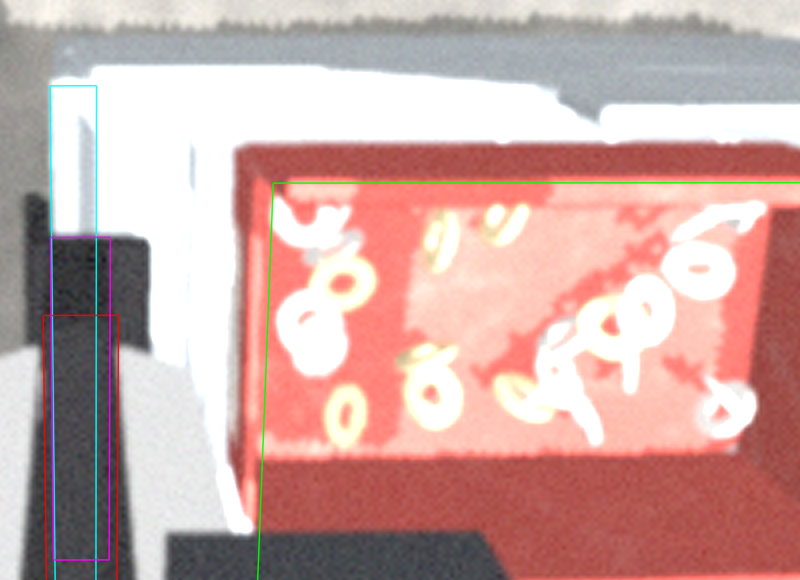

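View pics/s6.png

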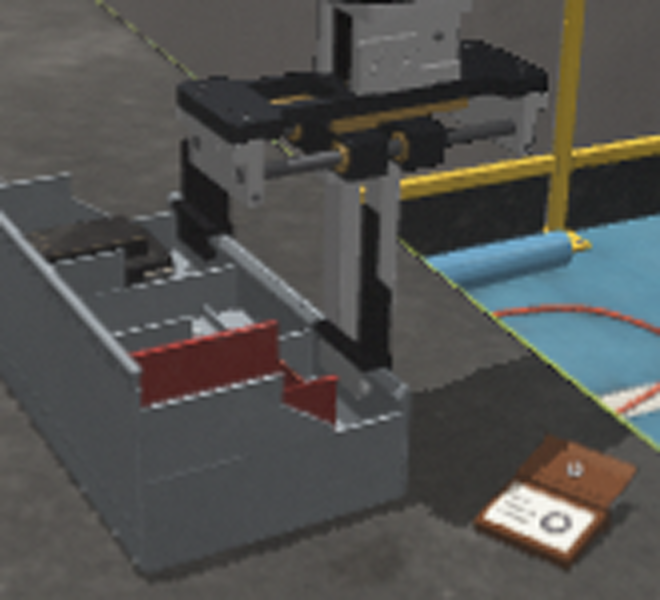

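The holder is seated on the lip in front of the bin (side view (355,335)). The force is only 5 N, so I'll trim it into the 10–20 N range.

Emit:
play_rows([
  [[1,0,0.01,0,0,0,0],[1,0,0,0,0,0,0],[1,0,0,0,0,0,0],[1,0,0,0,0,0,0]],
])

```text
clock: 10.72
tcp_pos: [0.382, 0.2943, 0.0824]
tool_rot: [-1.494, 0.573, -0.573]
contact_force: [-3.2, -3.5, 11.9]
opening: 0.094
```

Emit:
play_rows([
  [[1,0,0,0,0,0,0],[1,0,0,0,0,0,0],[1,0,0,0,0,0,0],[1,0,0,0,0,0,0]],
])

```text
clock: 11.22
tcp_pos: [0.382, 0.2943, 0.0824]
tool_rot: [-1.494, 0.573, -0.573]
contact_force: [-3.5, -2.7, 11.6]
opening: 0.092
```

Emit:
play_rows([
  [[1,0,0.004,0,0,0,0],[1,0,0,0,0,0,0],[1,0,0,0,0,0,0],[1,0,0,0,0,0,0],[1,0,0,0,0,0,0]],
])

```text
clock: 11.85
tcp_pos: [0.382, 0.2943, 0.0824]
tool_rot: [-1.494, 0.573, -0.573]
contact_force: [-3.3, -2.7, 14.8]
opening: 0.091
```

Run:
```python
from h import *
fs=[]
for i in range(3):
    t=grab_frame("top"); fs.append(sense()["contact_force"])
print(np.round(fs,1)); q=np.load("q.npy"); print(inv(q,sense()["tcp_pos"])*1000)
s=grab_frame("side")
a=cv2.imread("pics/top0.png")[50:240,150:340]; b=t[50:240,150:340,::-1]
cv2.imwrite("pics/t7.png",cv2.resize(np.hstack([a,b]),None,fx=2.1,fy=2.1,interpolation=cv2.INTER_CUBIC))
```

```text
[[-4.3 -3.4 14.3]
 [-4.  -4.3 14.6]
 [-3.2 -3.8 14.8]]
[[-69.54581275  98.21191852  82.34241292]]
```

View pics/t7.png

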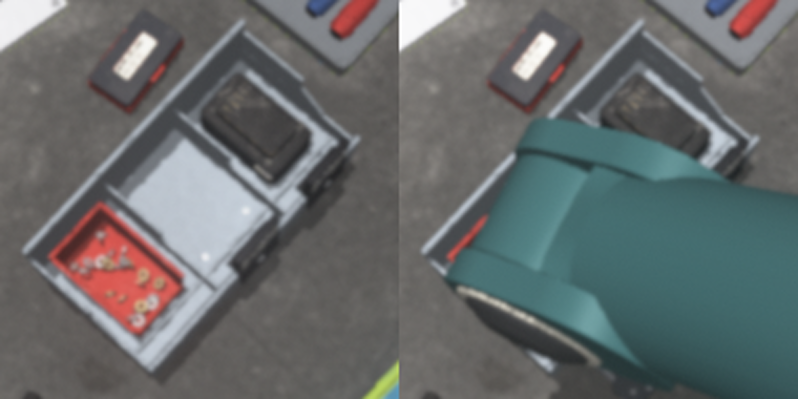

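The arm hides most of the shelf from above, but the battery at (655,120) is unmoved. The force is steady at about 14.6 N, so I'll hand in.

```bash
python3 -c "
from bench import *
print(job_done())"
```

```text
the job is handed in; nothing more can be done
None
```

The label holder is off the middle bay's lip and pushed home on the lip in front of the parts bin. I handed the job in at about 12 s, with the gripper still holding it and pressing down at about 14.6 N.

**Centring:** the holder is at shelf y ≈ 98.0 mm and the bin at about 98.2 mm, both measured from the wrist camera. I put the error at about 1 mm.

**Snapped in:** I did not pull on it to test the catch. What shows it is home:
- The push rose to about 5 N partway down.
- It went slightly negative just before the end, as the tongue snapped in.
- It then met a hard stop at the same height (82.4 mm) as when I first gripped it.

**Overshoot:** the downward force reached about 33 N for one row (1/8 s) when the holder met the stop. I backed off to about 5 N and then brought it up to 14.6 N.

**Bin and battery:** the wrist view after seating shows the bin where it was, and the battery looked unmoved in the last top view. The arm hid most of the shelf in that top view, so it could not check the bin or the holder's final place.

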